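# Find the hidden catch in the teak shelf's edge and open its drawer

## Task

The knife drawer in the low teak shelf is held shut by a hidden child-safety catch: feel gently along the raised front edge above the drawer until a stretch of it sinks under the fingertips, then press that stretch right down so that the drawer springs ajar. Let go of the catch, pull the drawer by its handle fully out to its stop, and leave it open; do not push hard on the woodwork and do not disturb the other kitchen things.

Things in the scene. Friction and masses are not known exactly. Their poses are not given: they have to be found in the camera images.
- unit: Low teak shelf on the counter, 260 deep (x) x 340 wide (y) mm; origin at the centre of its underside, x axis to its back, y along its width, z up. Front face at x = -130. Along the top of the front runs a raised edge, x from -130 to -96, its flat top at z = 140. Behind it lies the deck, z = 120, with a jar, a bowl and a tiffin on it, and at x = 120 a spindle gallery up to z = 181.
- edge_mid (a point): Mid-point of the raised edge's top (unit x -113, y 0, z 140 mm), axes as the shelf's. One 46 mm stretch of the edge, full depth, is sprung but looks like the solid rest: one of six equal stretches filling y = -138 to 138 end to end. Once the fingertips are wholly on it, 1 to 2.5 N sinks it 7 mm into its recess, onto the catch. Over 40 N of push by the fingers on the shelf, drawer shut, is damage.
- drawer_handle (a point): Centre of the drawer's handle: a level round steel bar 10 mm thick, 100 mm long, parallel to the edge, held at its two ends; its centre line is 50 mm in front of the drawer's front (unit x = -180 with the drawer shut), at z = 110 mm. Moves with the drawer; axes as the shelf's.
- drawer (a joint): How far the drawer is out, in m, towards the shelf's front (its -x): 0 shut, 0.10 at the stop. Held at 0 by the catch; when let go it springs out by about 0.03 and stops. Pulling it on to the stop takes 1 to 4 N; it stays where it is left.
- catch (a joint): How far the catch is pressed, in m, not counting the first 7 mm that the sprung stretch sinks: 0 at rest, 0.005 at its solid stop. Pressed straight down through the sunken stretch with 5 N at first, about 10 N at the stop; lets the drawer go at 0.0035; springs back up with the stretch when released. Tells nothing of where along the edge it is.
- jar: Glass jar, 72 across, 105 tall, on the deck; origin at the centre of its underside. Leave alone.
- vati: Small steel bowl, 84 across, 42 tall, on the deck; origin at the centre of its underside. Leave alone.
- tiffin: Round white plastic lidded tiffin, 84 across, 70 tall, on the deck; origin at the centre of its underside. Leave alone.
- pot: White ceramic pot, 100 across, 95 tall, on the counter to the left; origin at the centre of its underside. Leave alone.
- scraper: Yellow scraper, 240 long, lying flat on the counter to the right; origin under its middle. Leave alone.
- mug: Blue ceramic mug, 80 across, 90 tall, on the counter to the right; origin at the centre of its underside. Leave alone.
- spice: Small amber glass spice jar, 44 across, 85 tall, on the counter to the left; origin at the centre of its underside. Leave alone.

How it is judged:
On the way, in this order (a step that is already met when the one before it is completed fails the run):
1. the catch is pressed down far enough to let the drawer go (value of joint catch above 0.0035 m), for 0.05 s.
2. the catch is released and the drawer stands ajar, not yet open (value of joint catch below 0.001 m and value of joint drawer above 0.012 m), for 0.1 s.
3. the drawer is pulled out to its stop (value of joint drawer above 0.09 m), for 0.2 s.
At the end, for the whole second after the job is handed in: The drawer stands at rest at least 90 mm out of its 100 mm travel, and the catch has sprung back up (less than 1 mm down) (value of joint drawer above 0.09 m and not (velocity of joint drawer above 0.01 m/s) and not (velocity of joint drawer below -0.01 m/s) and value of joint catch below 0.001 m); the robot touches nothing.
It fails at once if the fingers push on the shelf's woodwork with more than 40 N while the drawer is shut (contact force between the fingers and unit above 40 N and value of joint drawer below 0.005 m).
It fails at once if one of the other kitchen things is moved more than 30 mm or tipped over (distance of any of jar, vati, tiffin, pot, scraper, mug, spice from where it was at the start of the episode above 0.03 m or angle between any of jar, vati, tiffin, pot, scraper, mug, spice's own z axis and vertical above 0.5 rad).
It also fails if it takes over 72 s, if anything falls off the work surface, if the arm or the gripper's body presses on something with over 40 N, if the wrist force passes 120 N, or if a joint passes its speed limit or range.

## Robot

A 6-joint arm with a two-finger parallel gripper is mounted at the origin on the work surface. World frame = base frame: x ahead of the robot, y to its left, z up, the work surface at z = 0. Lengths are in m, angles in rad, forces in N, time in s.
With the tool pointing down it reaches from about 0.35 to 0.775 m from the base axis. Payload 7.3 kg.
Tool frame: the origin (TCP) lies at the very end of the fingers, on their centre line; the grasp point (between the pads) lies 19 mm behind it (arm.tcp_to_grasp is the distance from the TCP to the grasp point, in m); z points along the fingers, y is the line along which they close (so a half turn about z gives the same grasp; the last joint's range is limited). The gripper opens to 92 mm and grips with 3 to 60 N. Pads are 19 mm wide; open, the fingers measure 130 mm over their backs; the gripper's body (75 mm by 190 mm) begins 47 mm behind the grasp point.
Start: joints at [-0.146, 0.342, 1.524, -0, 1.275, -0.146], TCP at [0.525, 0, 0.227] pointing down, gripper open.
Joint ranges: [-2.53, 2.53], [-0.77, 2.02], [0.04, 2.7], [-1, 4.14], [0.28, 2.66], [-3.11, 3.11]. Speed limits (rad/s): [2.57, 2.57, 3.14, 3.14, 3.14, 3.14].

## Interface

Orientations are given as [roll, pitch, yaw] about the fixed x, y, z axes, in that order (R = Rz(yaw) Ry(pitch) Rx(roll)).
In Python, from workcell import arm, optics, sign_off gives the robot as it stands. The module is installed in compiled form; this text tells all that it offers.
- The arm moves only by the shell command python3 -m pendant 'ROWS'. ROWS is text: rows parted by semicolons, each of 5 numbers parted by spaces: the opening, from 0 (shut) to 1 (fully open), then the shift along the tool's x, y, z scaled (see below), then the turn about the tool's z scaled (see below). A call has 1 to 20 rows; each row is the pose to reach, as a shift and turn from the pose commanded when the call began, along the tool's axes at that moment; what a row does not reach only later rows make up. The controller multiplies each number of a shift by 0.15 m and each number of a turn by 45 degrees. A row lasts 1/12 s, in which the tool goes at most 41.7 mm and 7.16 degrees, less where a joint would pass 70% of its speed; a pose out of reach is approached as far as the arm can. A call with a number of a shift or a turn outside -1 to 1 is refused whole. A call with a gripper value outside its range is refused whole. The fingers move at their own pace and stop on an object; the grip force is fixed at half the most. Time passes only in rows, so rows that repeat a pose let the fingers close. It gives the time, the measured TCP pose, the force, the opening and the grip force at its end, in the units of the state.
- arm.sense(): the state, without advancing time (a new reading comes with each control period).
- optics.camera(name): name is "scene" or "side" or "wrist"; returns the picture (480x640x3 uint8, red, green, blue); there is no depth.
- optics.camera_params(name): a dict with "fov_y" (degrees; the focal length in pixels is half the picture's height over the tangent of half this angle, whatever the lens; pixels are square), "cx", "cy" (the principal point, pixels), "dist_coeffs" ([k1, k2, p1, p2, k3] as OpenCV has them; the pictures are not rectified), "rvec" (rotation vector, rad) and "tvec" (3), from world to camera coordinates, as OpenCV has them. Camera axes: x right, y down, z forward; pixel columns grow to the right and rows downward; lengths in m; the calibration is good to about 2 mm. A picture is of the moment at which its call begins: read the wrist's pose just before it. camera_params takes no time and is no camera call; for the wrist camera it gives the pose at the moment of the call.
- sign_off(): hands the job in; it is judged then, once.
The state is a dict: "time": time; "q": joint angles; "qd": joint speeds; "joint_torque": joint torques, N m; "position": TCP position; "ee_rot": TCP orientation; "contact_force": force on the tool from outside, world axes, zero at the start; "torque": the same for the moment, N m; "gripper_width": finger opening in m; "finger_force": force on a finger pad.
Only numpy, scipy, OpenCV 4.12 (cv2) and the standard library are available. Lean on these libraries where they do the work, as an engineer would, in place of code of your own. Each camera call takes 0.05 s, during which the arm holds its last target. There are 200 camera calls.

## Working session

There is one attempt and no reset: what is moved stays moved. The work goes in short steps, Python scripts to look and compute and a shell command to move; the robot and the scene stay as the last step left them, time stands still between calls to the robot, and variables do not carry over. Pictures are saved under pics/ and viewed, at most 10 in all, crops included, and the job is handed in when it is done.

```bash
mkdir -p pics; python3 - <<'E'
from workcell import arm, optics
import cv2
for n in ("scene","side"):
    im=optics.camera(n); cv2.imwrite(f"pics/{n}0.png",im[...,::-1]); print(n,optics.camera_params(n))
s=arm.sense(); print(s)
E
```

```text
scene {'fov_y': 45.798839663373144, 'cx': 317.8046481440857, 'cy': 246.63447847575767, 'dist_coeffs': array([-0.04544298,  0.        ,  0.        ,  0.        ,  0.        ]), 'rvec': array([ 2.50224065,  0.77800344, -0.21050307]), 'tvec': array([-0.48677111, -0.24528423,  1.61766817])}
side {'fov_y': 51.84805465100123, 'cx': 319.67252384282915, 'cy': 239.30746424955623, 'dist_coeffs': array([0.0194837, 0.       , 0.       , 0.       , 0.       ]), 'rvec': array([ 0.32535305, -2.83943871,  1.10538611]), 'tvec': array([0.6096442 , 0.19225117, 1.00982267])}
{'time': 0.1, 'q': array([-1.45971936e-01,  3.42677768e-01,  1.52494274e+00, -4.80021046e-07,
        1.27539755e+00, -1.46032547e-01]), 'qd': array([ 9.17667583e-04, -2.52411426e-05, -2.80589898e-03,  6.55116465e-05,
       -4.01150052e-04, -1.23062967e-03]), 'joint_torque': array([ 1.49919495e-03, -4.32001984e+01, -2.44694173e+01,  7.19219679e-02,
        5.25739230e-02, -9.79429342e-05]), 'position': array([5.24627418e-01, 9.16204960e-05, 2.26094213e-01]), 'ee_rot': array([-3.14018236e+00, -2.06961953e-04,  1.57085693e+00]), 'contact_force': array([-0.58542504, -0.31761095,  0.32000695]), 'torque': array([-0.00817999,  0.03724446,  0.00773905]), 'finger_force': 0.0, 'gripper_width': 0.09167847572319054}
```

View pics/scene0.png

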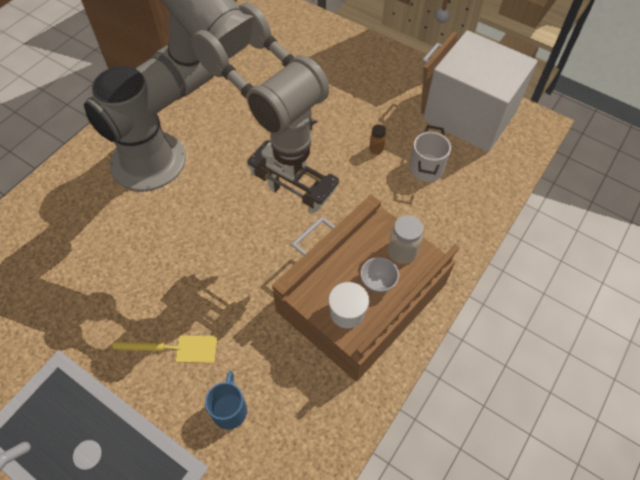

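View pics/side0.png

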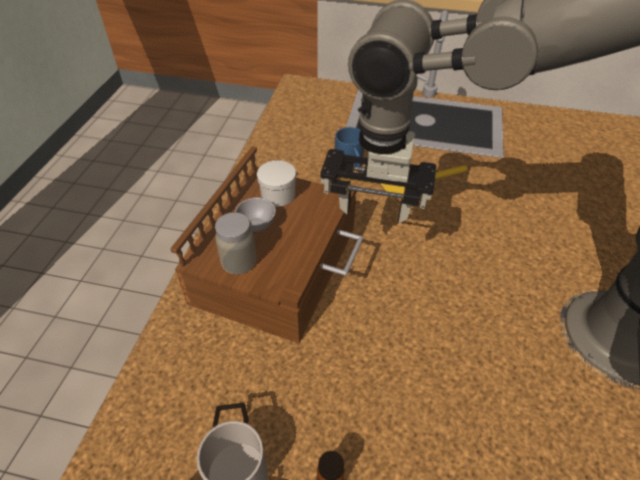

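```bash
python3 - <<'E'
import cv2
a=cv2.imread("pics/scene0.png")[185:385,260:470]; cv2.imwrite("pics/c0.png",cv2.resize(a,None,fx=2.95,fy=2.95,interpolation=cv2.INTER_CUBIC))
E
```

```text
(no output)
```

View pics/c0.png

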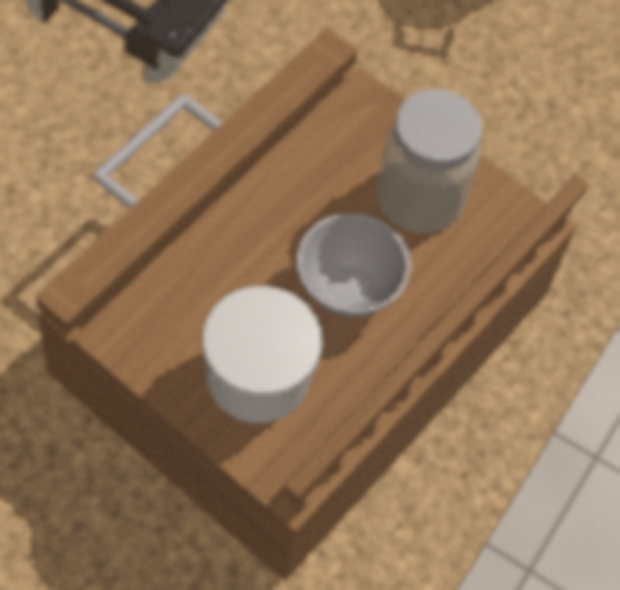

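The crop shows the edge top with corners at about (330,30), (356,52), (68,322) and (40,300), and the handle bar from (100,175) to (185,100). I cast these as rays onto z = 0.140 and 0.110.

```bash
cat > h.py <<'E'
import numpy as np, cv2
from workcell import arm, optics
def cast(name,px,z,p=None):
    p=p or optics.camera_params(name); f=240/np.tan(np.radians(p["fov_y"]/2))
    K=np.array([[f,0,p["cx"]],[0,f,p["cy"]],[0,0,1]]); R=cv2.Rodrigues(p["rvec"])[0]; C=-R.T@p["tvec"]
    n=cv2.undistortPoints(np.float64(px).reshape(-1,1,2),K,p["dist_coeffs"])[:,0]
    d=np.c_[n,np.ones(len(n))]@R
    return C+d*((z-C[2])/d[:,2])[:,None]
def proj(name,P,p=None):
    p=p or optics.camera_params(name); f=240/np.tan(np.radians(p["fov_y"]/2))
    K=np.array([[f,0,p["cx"]],[0,f,p["cy"]],[0,0,1]])
    return cv2.projectPoints(np.float64(P),p["rvec"],p["tvec"],K,p["dist_coeffs"])[0][:,0]
E
python3 - <<'E'
from h import *
c=lambda l: np.array(l)/2.95+[260,185]
e=cast("scene",c([[330,30],[356,52],[68,322],[40,300]]),.14)
h=cast("scene",c([[100,175],[185,100]]),.11)
print(e.round(4),h.round(4),[np.linalg.norm(e[i]-e[i-1]).round(4) for i in range(4)],np.linalg.norm(h[1]-h[0]))
d=(e[0]-e[3])+(e[1]-e[2]); yaw=np.arctan2(-d[0],d[1]); m=e.mean(0); x=np.array([np.cos(yaw),np.sin(yaw),0])
print("yaw deg",np.degrees(yaw),"mid",m,"handle pred",m-x*.067,"handle meas",h.mean(0))
# side view check
print(proj("side",np.r_[e,h]).round(0))
E
```

```text
[[ 0.6351  0.1676  0.14  ]
 [ 0.6644  0.1608  0.14  ]
 [ 0.6152 -0.1712  0.14  ]
 [ 0.5871 -0.1684  0.14  ]] [[ 0.5489 -0.0399  0.11  ]
 [ 0.5645  0.0587  0.11  ]] [np.float64(0.3394), np.float64(0.03), np.float64(0.3356), np.float64(0.0283)] 0.09982664563462819
yaw deg -8.27278149111992 mid [ 0.62545546 -0.00278017  0.14      ] handle pred [0.55915264 0.0068602  0.14      ] handle meas [0.55671363 0.00939771 0.11      ]
[[294. 301.]
 [279. 295.]
 [342. 182.]
 [354. 185.]
 [360. 238.]
 [343. 272.]]
```

```bash
python3 -m pendant '0 0 0 0 1;0 0 0 0 1;0 0 0 0 1;0 0 0 0 1;0 0 0 0 1;0 0 0 0 1;0 0 0 0 1;0 0 0 0 1'; python3 -m pendant '0 0 0 0 1;0 0 0 0 1;0 0 0 0 1;0 0 0 0 1;0 0 0 0 1;0 0 0 0 1;0 0 0 0 1;0 0 0 0 1';python3 -m pendant '0 0 0 0 0.184;0 0 0 0 0.184;0 0 0 0 0.184;0 0 0 0 0.184;0 0 0 0 0.184'
cat >> h.py <<'E'
YAW=np.radians(-8.3); M=np.array([0.6255,-0.0028,0.14])
U=np.array([np.cos(YAW),np.sin(YAW),0]); V=np.array([-U[1],U[0],0])
def unit(P): d=np.asarray(P)-M; return np.array([d@U-.113,d@V,d[2]+.14])
def rows(target_unit):
    "scaled tool shift to a unit-frame point"
    from scipy.spatial.transform import Rotation as Ro
    s=arm.sense(); t=np.asarray(target_unit); W=M+U*(t[0]+.113)+V*t[1]+[0,0,t[2]-.14]
    return Ro.from_euler("xyz",s["ee_rot"]).as_matrix().T@(W-s["position"])/.15
E
python3 - <<'E'
from h import *
s=arm.sense(); print(s["position"],np.degrees(s["ee_rot"]),unit(s["position"]),s["contact_force"])
print(rows([-.113,-.115,.16]),rows([-.113,-.115,.20]))
E
```

```text
time: 0.77
position: [0.5248, 0.0001, 0.2264]
ee_rot: [-3.141, 0.001, 0.784]
contact_force: [-0.1, -0.6, 0.3]
gripper_width: 0.0432
finger_force: 0.0
time: 1.43
position: [0.5248, 0.0, 0.2265]
ee_rot: [-3.142, 0.001, 0.0]
contact_force: [-0.7, -0.1, -0.2]
gripper_width: 0.0002
finger_force: 0.0
time: 1.85
position: [0.525, 0.0001, 0.2267]
ee_rot: [-3.142, 0.0, -0.142]
contact_force: [0.8, 0.5, -0.0]
gripper_width: 0.0007
finger_force: 0.0
[5.24984326e-01 5.09069837e-05 2.26691181e-01] [-1.79998505e+02  1.86790090e-03 -8.11480439e+00] [-0.2128744  -0.01168901  0.22669118] [ 0.77818298  0.54764614 -0.00189736]
[0.66361414 0.69090004 0.44456821] [0.66360545 0.69089308 0.17790154]
```

```bash
python3 -m pendant '0 0.33 0.35 0.1 0;0 0.66 0.69 0.2 0;0 0.66 0.69 0.2 0;0 0.66 0.69 0.2 0;0 0.66 0.69 0.2 0;0 0.66 0.69 0.2 0;0 0.66 0.69 0.2 0'
python3 - <<'E'
from h import *
p=optics.camera_params("wrist"); im=optics.camera("wrist"); cv2.imwrite("pics/w0.png",im[...,::-1])
s=arm.sense(); print(s["position"],np.degrees(s["ee_rot"]),unit(s["position"]))
W=lambda x,y,z: M+U*(x+.113)+V*y+[0,0,z-.14]
print(proj("wrist",[W(-.13,-.17,.14),W(-.096,-.17,.14),W(-.13,0,.14),W(-.096,0,.14),W(-.18,-.05,.11),W(-.18,.05,.11)],p).round(0).tolist())
print(p)
E
```

```text
time: 2.43
position: [0.6076, -0.1161, 0.1966]
ee_rot: [-3.141, 0.001, -0.143]
contact_force: [0.7, -0.0, 0.2]
gripper_width: 0.0005
finger_force: 0.0
[ 0.60771759 -0.11570826  0.19709   ] [-1.79984771e+02 -3.09220757e-03 -8.18716288e+00] [-0.11429715 -0.11429264  0.19709   ]
[[416.0, 291.0], [419.0, 233.0], [117.0, 290.0], [110.0, 232.0], [222.0, 345.0], [76.0, 343.0]]
{'fov_y': 61.29817358523778, 'cx': 319.4503035339164, 'cy': 245.94208332805698, 'dist_coeffs': array([-0.05076813,  0.        ,  0.        ,  0.        ,  0.        ]), 'rvec': array([-1.94039581,  2.23929681,  0.28476636]), 'tvec': array([-0.02921708,  0.57380074,  0.51463406])}
```

View pics/w0.png

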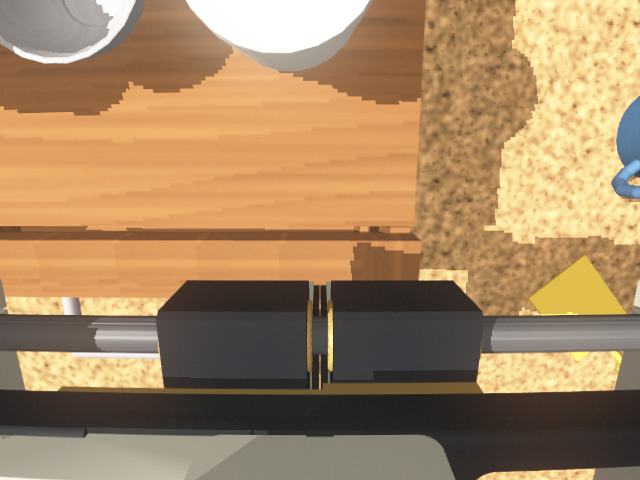

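```bash
sed -i 's/^YAW=\(.*\)M=np.array(.*$/YAW=\1M=np.array([0.6215,-0.0022,0.14])/' h.py; python3 -c "
from h import *
print(unit(arm.sense()['position']),rows([-.113,-.115,.144]))"
python3 -m pendant '0 -0.02 0 0.17 0;0 -0.02 0 0.35 0;0 -0.02 0 0.35 0;0 -0.02 0 0.35 0;0 -0.02 0 0.35 0'
python3 -m pendant '0 0 0 0.007 0;0 0 0 0.014 0;0 0 0 0.02 0;0 0 0 0.02 0'
```

```text
[-0.11025243 -0.11430893  0.19709   ] [-0.01834527  0.00466514  0.35393108]
time: 2.9
position: [0.6053, -0.1155, 0.1457]
ee_rot: [3.141, -0.001, -0.143]
contact_force: [-0.1, 0.9, -0.0]
gripper_width: 0.0004
finger_force: 0.0
time: 3.23
position: [0.6051, -0.1162, 0.1415]
ee_rot: [3.142, -0.0, -0.144]
contact_force: [0.2, -0.6, -0.6]
gripper_width: 0.0006
finger_force: 0.0
```

```bash
for i in 1; do python3 -m pendant '0 0 0 0.007 0;0 0 0 0.007 0;0 0 0 0.007 0'; done; python3 -m pendant '0 0 0 0.007 0;0 0 0 0.007 0;0 0 0 0.007 0'
```

```text
time: 3.48
position: [0.6052, -0.1163, 0.1403]
ee_rot: [3.142, -0.0, -0.145]
contact_force: [0.5, -0.2, 0.8]
gripper_width: 0.0005
finger_force: 0.4
time: 3.73
position: [0.6052, -0.1163, 0.1402]
ee_rot: [3.141, -0.001, -0.144]
contact_force: [-2.6, -0.1, 7.1]
gripper_width: 0.0001
finger_force: 3.2
```

```bash
python3 -m pendant '0 0 0 -0.04 0;0 0 -0.15 -0.04 0;0 0 -0.307 -0.04 0;0 0 -0.307 -0.04 0;0 0 -0.307 -0.02 0;0 0 -0.307 -0.01 0;0 0 -0.307 -0.005 0;0 0 -0.307 0 0;0 0 -0.307 0 0'
```

```text
time: 4.48
position: [0.6117, -0.071, 0.1402]
ee_rot: [-3.141, -0.001, -0.146]
contact_force: [-1.7, 2.5, 7.3]
gripper_width: 0.0005
finger_force: 3.7
```

Solid here as well; next stretch.

```bash
python3 -m pendant '0 0 0 -0.04 0;0 0 -0.15 -0.04 0;0 0 -0.307 -0.04 0;0 0 -0.307 -0.04 0;0 0 -0.307 -0.02 0;0 0 -0.307 -0.01 0;0 0 -0.307 -0.005 0;0 0 -0.307 0 0;0 0 -0.307 0 0'
```

```text
time: 5.23
position: [0.6183, -0.026, 0.1402]
ee_rot: [-3.141, -0.001, -0.146]
contact_force: [-3.2, 2.2, 6.5]
gripper_width: 0.0004
finger_force: 3.7
```

```bash
python3 -m pendant '0 0 0 -0.04 0;0 0 -0.15 -0.04 0;0 0 -0.307 -0.04 0;0 0 -0.307 -0.04 0;0 0 -0.307 -0.02 0;0 0 -0.307 -0.01 0;0 0 -0.307 -0.005 0;0 0 -0.307 0 0;0 0 -0.307 0 0'; python3 -c "
from h import *
print(unit(arm.sense()['position']))"
```

```text
time: 5.98
position: [0.6249, 0.0195, 0.1402]
ee_rot: [-3.141, -0.001, -0.146]
contact_force: [-2.5, 1.1, 7.8]
gripper_width: -0.0001
finger_force: 3.7
[-0.11274042  0.02194509  0.14019868]
```

```bash
python3 -m pendant '0 0 0 -0.04 0;0 0 -0.15 -0.04 0;0 0 -0.307 -0.04 0;0 0 -0.307 -0.04 0;0 0 -0.307 -0.02 0;0 0 -0.307 -0.01 0;0 0 -0.307 -0.005 0;0 0 -0.307 0 0;0 0 -0.307 0 0'
```

```text
time: 6.73
position: [0.6316, 0.0651, 0.1402]
ee_rot: [-3.141, -0.0, -0.146]
contact_force: [-2.3, 1.5, 6.6]
gripper_width: 0.0005
finger_force: 3.3
```

```bash
python3 -m pendant '0 0 0 -0.04 0;0 0 -0.15 -0.04 0;0 0 -0.307 -0.04 0;0 0 -0.307 -0.04 0;0 0 -0.307 -0.02 0;0 0 -0.307 -0.01 0;0 0 -0.307 -0.005 0;0 0 -0.307 0 0;0 0 -0.307 0 0'; python3 -c "
from h import *
print(unit(arm.sense()['position']))"
```

```text
time: 7.48
position: [0.6382, 0.1106, 0.139]
ee_rot: [3.141, 0.0, -0.146]
contact_force: [-0.6, -0.8, 0.5]
gripper_width: 0.0002
finger_force: 0.5
[-0.11278306  0.11402599  0.13900171]
```

The last stretch gives way. I'll press it in steps.

```bash
python3 -m pendant '0 0 0 0.01 0;0 0 0 0.02 0;0 0 0 0.03 0;0 0 0 0.04 0;0 0 0 0.04 0'; python3 -m pendant '0 0 0 0.005 0;0 0 0 0.01 0;0 0 0 0.015 0;0 0 0 0.02 0;0 0 0 0.02 0'
```

```text
time: 7.9
position: [0.6385, 0.1114, 0.1333]
ee_rot: [3.141, -0.001, -0.145]
contact_force: [0.0, -2.0, 2.6]
gripper_width: 0.0003
finger_force: 1.3
time: 8.32
position: [0.6385, 0.1114, 0.1312]
ee_rot: [3.141, -0.001, -0.144]
contact_force: [-1.5, -3.1, 7.7]
gripper_width: 0.0003
finger_force: 3.7
```

```bash
python3 -m pendant '0 0 0 0.005 0;0 0 0 0.01 0;0 0 0 0.015 0;0 0 0 0.02 0;0 0 0 0.02 0;0 0 0 0.02 0'; python3 -c "
from h import *
cv2.imwrite('pics/s1.png',optics.camera('scene')[185:385,260:470,::-1].repeat(2,0).repeat(2,1))"
```

```text
time: 8.82
position: [0.6385, 0.1114, 0.1285]
ee_rot: [3.141, -0.002, -0.144]
contact_force: [-3.6, -3.0, 9.6]
gripper_width: -0.0001
finger_force: 4.7
```

View pics/s1.png

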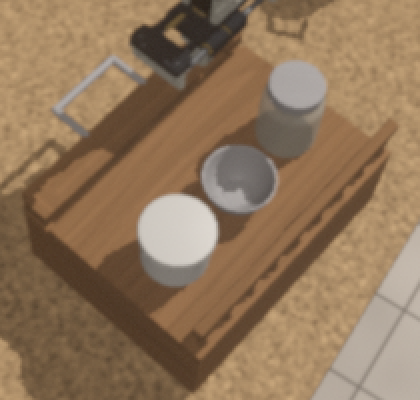

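The handle bar has moved to about (289,241)–(316,215) px in the full picture, roughly 6 px outward, so the drawer has sprung ajar. I'll release, lift and measure the bar.

```bash
python3 -m pendant '0 0 0 -0.1 0;0 0 0 -0.25 0;0 0 0 -0.5 0;0 0 0 -0.5 0;0 0 0 -0.5 0'; python3 - <<'E'
from h import *
h=cast("scene",[[289,241],[316.5,215]],.11); print([unit(p).round(4) for p in h])
p=arm.sense(); print(unit(p["position"]))
for x in (-.184,): print(rows([x,0,.19]))
W=lambda x,y,z: M+U*(x+.113)+V*y+[0,0,z-.14]
p=optics.camera_params("wrist"); im=optics.camera("wrist"); cv2.imwrite("pics/w1.png",im[...,::-1])
E
```

```text
time: 9.28
position: [0.6394, 0.1121, 0.2045]
ee_rot: [-3.14, -0.005, -0.144]
contact_force: [-0.5, 0.6, 0.5]
gripper_width: 0.0003
finger_force: 0.0
[array([-0.1943, -0.0491,  0.11  ]), array([-0.1971,  0.0501,  0.11  ])]
[-0.111829    0.11572619  0.20449995]
[-0.48209476  0.77134172  0.09317283]
```

```bash
python3 -m pendant '0 -0.2 0.3 0 0;0 -0.48 0.77 0.05 0;0 -0.48 0.77 0.05 0;0 -0.48 0.77 0.05 0;0 -0.48 0.77 0.05 0;0 -0.48 0.77 0.05 0;0 -0.48 0.77 0.05 0'; python3 - <<'E'
from h import *
p=arm.sense(); print(unit(p["position"]))
cp=optics.camera_params("side"); im=optics.camera("side"); cv2.imwrite("pics/side2.png",cv2.resize(im[150:350,270:470,::-1],None,fx=3,fy=3))
W=lambda x,y,z: M+U*(x+.113)+V*y+[0,0,z-.14]
print(((proj("side",[W(x,y,.11) for x in(-.18,-.2,-.21) for y in (-.05,.05)])-[270,150])*3).round(0).tolist())
E
```

```text
time: 9.92
position: [0.5511, 0.0085, 0.1943]
ee_rot: [-3.141, -0.0, -0.144]
contact_force: [0.7, 1.2, 0.1]
gripper_width: 0.0009
finger_force: 0.0
[-0.18423233  0.00038006  0.19425076]
[[271.0, 261.0], [224.0, 365.0], [299.0, 269.0], [253.0, 374.0], [312.0, 273.0], [267.0, 378.0]]
```

View pics/side2.png

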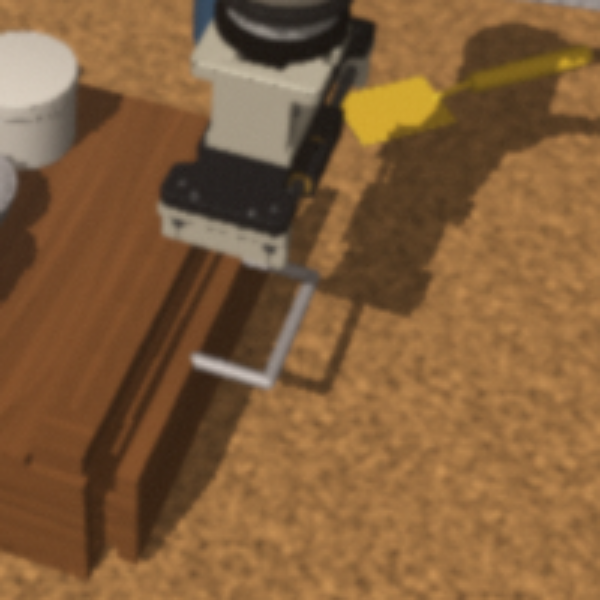

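The side view shows the drawer ajar, with its bar at (316,277)–(268,381) in the crop, which puts it at unit x ≈ -0.212. I'll lower the closed fingers into the gap behind the bar.

```bash
python3 -m pendant '0 -0.02 0 0.1 0;0 -0.02 0 0.2 0;0 -0.02 0 0.3 0;0 -0.02 0 0.4 0;0 -0.02 0 0.5 0;0 -0.02 0 0.6 0;0 -0.02 0 0.65 0;0 -0.02 0 0.65 0;0 -0.02 0 0.65 0'
```

```text
time: 10.72
position: [0.5478, 0.0087, 0.097]
ee_rot: [-3.142, 0.0, -0.144]
contact_force: [0.7, -0.5, 0.6]
gripper_width: 0.0003
finger_force: 0.0
```

```bash
python3 -m pendant '0 -0.025 0 0 0;0 -0.05 0 0 0;0 -0.075 0 0 0;0 -0.1 0 0 0;0 -0.125 0 0 0;0 -0.15 0 0 0;0 -0.175 0 0 0;0 -0.2 0 0 0;0 -0.225 0 0 0;0 -0.25 0 0 0;0 -0.275 0 0 0;0 -0.3 0 0 0;0 -0.325 0 0 0;0 -0.35 0 0 0;0 -0.375 0 0 0;0 -0.4 0 0 0;0 -0.425 0 0 0;0 -0.45 0 0 0;0 -0.475 0 0 0;0 -0.475 0 0 0'
python3 -m pendant '0 -0.015 0 0 0;0 -0.03 0 0 0;0 -0.03 0 0 0'
```

```text
time: 12.38
position: [0.4759, 0.0186, 0.097]
ee_rot: [3.142, 0.001, -0.144]
contact_force: [0.3, -0.5, 0.7]
gripper_width: 0.0004
finger_force: 0.3
time: 12.63
position: [0.4724, 0.0191, 0.097]
ee_rot: [-3.142, -0.0, -0.145]
contact_force: [4.0, -0.1, -0.3]
gripper_width: 0.0004
finger_force: 1.6
```

```bash
python3 -m pendant '0 -0.01 0 0 0;0 -0.02 0 0 0;0 -0.02 0 0 0;0 -0.02 0 0 0';python3 -m pendant '0 -0.005 0 0 0;0 -0.01 0 0 0;0 -0.01 0 0 0;0 -0.01 0 0 0'
```

```text
time: 12.97
position: [0.4723, 0.0191, 0.0972]
ee_rot: [-3.141, -0.006, -0.145]
contact_force: [11.7, -1.4, -7.8]
gripper_width: 0.0005
finger_force: 5.9
time: 13.3
position: [0.4722, 0.0191, 0.0973]
ee_rot: [-3.141, -0.009, -0.145]
contact_force: [17.1, -1.8, -12.0]
gripper_width: 0.0002
finger_force: 8.1
```

The drawer is at its stop: the force is rising while the position holds. I'll back off the bar, lift out and check.

```bash
python3 -m pendant '0 0.05 0 0 0;0 0.1 0 0 0;0 0.1 0 0 0;0 0.1 0 -0.1 0;0 0.1 0 -0.3 0;0 0.1 0 -0.5 0;0 0.1 0 -0.8 0;0 0.1 0 -0.8 0;0 0.1 0 -0.8 0;0 0.1 0 -0.8 0;0 0.1 0 -0.8 0;0 0.1 0 -0.8 0'; python3 - <<'E'
from h import *
im=optics.camera("side"); cv2.imwrite("pics/side3.png",cv2.resize(im[150:350,270:470,::-1],None,fx=3,fy=3))
W=lambda x,y,z: M+U*(x+.113)+V*y+[0,0,z-.14]
print(((proj("side",[W(x,y,.11) for x in(-.27,-.28) for y in (-.05,.05)])-[270,150])*3).round(0).tolist(),arm.sense()["contact_force"])
E
```

```text
time: 14.3
position: [0.4818, 0.0176, 0.2155]
ee_rot: [3.141, 0.004, -0.145]
contact_force: [0.8, -0.0, -1.0]
gripper_width: 0.0002
finger_force: 0.0
[[396.0, 297.0], [356.0, 405.0], [411.0, 301.0], [371.0, 410.0]] [ 0.55084263 -0.90903728 -0.97131508]
```

View pics/side3.png

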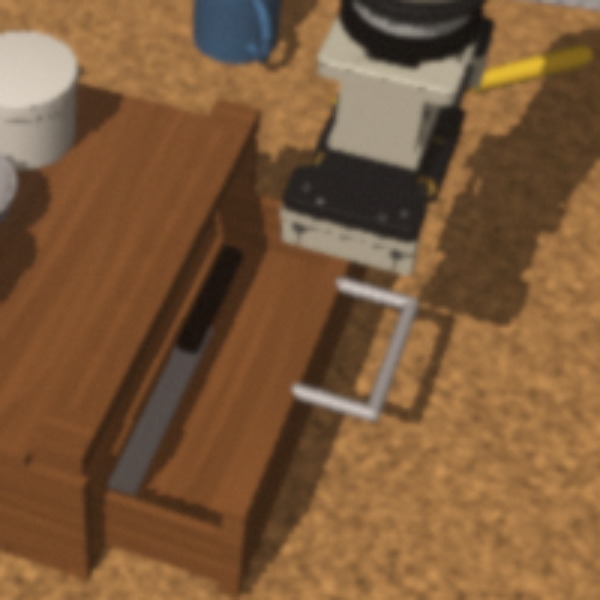

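The bar is now at (414,303)–(375,413) in the crop, which matches unit x ≈ -0.28, so the drawer is fully out and the arm is clear of it.

```bash
python3 -c "
from workcell import sign_off
print(sign_off())"
```

```text
the job is handed in; nothing more can be done
None
```

The job is handed in: I found the catch under the leftmost stretch of the edge and released it, then pulled the drawer out to its stop and left the arm clear, with no push on the shelf reading above about 11 N.

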